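# Unclip the starting bar and lay it in the plate's rests

## Task

Get the bias tester ready for a run: take the long round bar out of its sprung clips by pulling it straight forward, towards the clips' open side, then lay it in the two V rests at the front of the tilting glass plate. Lower it right down into the rests before letting go, about centred, and leave the short bar in its own clips.

Things in the scene. Friction and masses are not known exactly. Their poses are not given: they have to be found in the camera images.
- long_bar_center (a point): Centre (on the axis) of the long bar: aluminium, 16 mm diameter, 190 mm long, lying level along its y axis; the last 15 mm at each end are 22 mm collars. 0.13 to 0.22 kg. It starts in two C clips 62 mm either side of its centre, axis 90 mm above the table; its middle 100 mm is free all round for a pinch from above, one finger in front and one behind.
- stand_long_clips (a point): Midway between the long bar's two clips, on the clipped bar's axis. x points back into the clips: forward (their mouths) is -x, level. Fixed stand: base 12 mm high, 40 mm forward to 60 mm back; pillars 118 mm high behind the clips only. Sprung lips let go at a pull of about 4 to 12 N; clear 20 mm forward, pull 50 mm before lifting. It does not come out upwards or endways.
- rests (a point): Midway between the two fixed V rests, where the bar's centre lies when home, 70 mm above the table. y is the line of the laid bar (either way round). The aluminium V notches open upwards, 40 mm wide at the mouth, 12 mm thick, 50 mm either side along y, tops 79 mm above the table; between them only a base 12 mm high. The glass plate's frame begins 90 mm behind (+x), up to 60 mm high.
- short_bar_center (a point): Centre of the short bar, a bystander that must stay: same make and diameter but 124 mm long, level along its y axis in the clips of its own similar stand, axis 90 mm above the table.
Things that resemble listed ones, but are neither listed nor needed, are in the scene too. What is shaped like the part that bears long_bar_center but pink is not meant.

How it is judged:
On the way, in this order (a step that is already met when the one before it is completed fails the run):
1. the long bar has come forward out of its clips (20 mm or more in front of them, still at about their height) (x of long_bar_center in the frame of stand_long_clips below -0.018 m and z of long_bar_center in the frame of stand_long_clips between -0.03 and 0.03 m), for 0.05 s.
2. the long bar is lowered into the rests while still held (horizontal distance between long_bar_center and rests below 0.025 m and z of long_bar_center in the frame of rests below 0.012 m and contact force between the fingers and long_bar above 0.5 N), for 0.05 s.
At the end, for the whole second after the job is handed in: The long bar lies still in both V rests, its centre within 20 mm along the bar and 10 mm across of the middle of the rests, within 8 mm of its seated height and within 10 degrees of their line; the short bar is still in its own clips (within 15 mm of where it was) (x of long_bar_center in the frame of rests between -0.01 and 0.01 m and y of long_bar_center in the frame of rests between -0.02 and 0.02 m and z of long_bar_center in the frame of rests between -0.008 and 0.008 m and angle between the y axis of long_bar_center and the y axis of rests, either way round below 0.17 rad and linear speed of long_bar below 0.02 m/s and distance of short_bar_center from where it was at the start of the episode below 0.015 m); the robot touches nothing.
It fails at once if the short bar is pulled from its clips (moved more than 15 mm) (distance of short_bar_center from where it was at the start of the episode above 0.015 m).
It also fails if it takes over 45 s, if anything falls off the work surface, if the arm or the gripper's body presses on something with over 40 N, if the wrist force passes 120 N, or if a joint passes its speed limit or range.

## Robot

A 6-joint arm with a two-finger parallel gripper is mounted at the origin on the work surface. World frame = base frame: x ahead of the robot, y to its left, z up, the work surface at z = 0. Lengths are in m, angles in rad, forces in N, time in s.
With the tool pointing down it reaches from about 0.3 to 0.875 m from the base axis. Payload 6.4 kg.
Tool frame: the origin (TCP) lies midway between the tips of the shut fingers; the grasp point (between the pads) lies r.grip_depth behind it (r.grip_depth is the distance from the TCP to the grasp point, in m); z points along the fingers, y is the line along which they close (so a half turn about z gives the same grasp; the last joint's range is limited). The gripper opens to 85 mm and grips with 20 to 120 N. Pads are 22 mm wide; open, the fingers measure 114 mm over their backs; the gripper's body (76 mm by 85 mm) begins 54 mm behind the grasp point. The pads swing forward as they close: fully open they stand 13 mm farther back than shut.
Start: joints at [-1.4, 0.181, 1.607, -0, 1.354, -0.206], TCP at [0.212, -0.535, 0.231] pointing down, gripper open.
Joint ranges: [-2.99, 2.99], [-0.89, 2.07], [0.3, 2.58], [-1.14, 4.28], [0, 2.63], [-3.12, 3.12]. Speed limits (rad/s): [2.57, 2.57, 3.01, 3.14, 3.14, 3.14].

## Interface

Orientations are given as a rotation vector (axis times angle).
In Python, from workcell import telemetry, eyes, r gives the robot as it stands.
- The arm moves only by the tool apply_moves, never from a script. Its argument "deltas" is text: rows parted by semicolons, each of 7 numbers parted by spaces: the gripper's target within -1 to 1 (fully open at 1, half-way at 0, shut at -1), then the shift along the tool's x, y, z in m, then the turn, a rotation vector about the tool's x, y, z in rad. A call has 1 to 12 rows; each row shifts and turns the commanded pose from where the row before left it, along the tool's axes as they then stand; what a row does not reach is not made up. A row lasts 1/10 s, in which the tool goes at most 50 mm and 8.59 degrees, less where a joint would pass 70% of its speed; a pose out of reach is approached as far as the arm can. A call is refused whole if a number of a shift passes 0.05 or a number of a turn 0.15, either way. A call with a gripper value outside its range is refused whole. The fingers move at their own pace and stop on an object; the grip force is fixed at half the most. Time passes only in rows, so rows that do not move let the fingers close. It gives the time, the measured TCP pose, the force, the opening and the grip force at its end, in the units of the state.
- telemetry.state(): the state, without advancing time (a new reading comes with each control period).
- eyes.read_camera(name): name is "scene" or "top" or "wrist"; returns a dict with "color" (400x640x3 uint8, red, green, blue), "mtx" (3x3 intrinsics, pixels), "extrinsics" (4x4, takes a point from camera to world coordinates). Camera axes: x right, y down, z forward; pixel columns grow to the right and rows downward; lengths in m; the calibration is good to about 2 mm. A picture is of the moment at which its call begins. There is no depth.
- r.finish_job(): hands the job in; it is judged then, once.
The state is a dict: "t": time; "joint_pos": joint angles; "qvel": joint speeds; "tau": joint torques, N m; "tool_pos": TCP position; "ee_rot": TCP orientation; "wrist_force": force on the tool from outside, world axes, zero at the start; "ft_torque": the same for the moment, N m; "grip_width": opening from 0.0 (shut) to 1.0 (fully open); "grasp_force": force on a finger pad.
Only numpy, scipy, OpenCV 4.12 (cv2) and the standard library are available. Lean on these libraries where they do the work, as an engineer would, in place of code of your own. Each camera call takes 0.05 s, during which the arm holds its last target. There are 200 camera calls.

## Working session

There is one attempt and no reset: what is moved stays moved. The work goes in short steps, Python scripts to look and compute and a tool call to move; the robot and the scene stay as the last step left them, time stands still between calls to the robot, and variables do not carry over. Pictures are saved under pics/ and viewed, at most 10 in all, crops included, and the job is handed in when it is done.

Besides the shell and the picture viewer there is one more tool, called as name(argument=value, ...), one argument or row to a line, values as JSON. apply_moves: Moves the arm, as the interface text tells. Its arguments: {"type":"object","properties":{"deltas":{"type":"string"}},"required":["deltas"]}

```bash
mkdir -p pics; cat > h.py <<'E'
import numpy as np, cv2
from workcell import telemetry, eyes, r
def cam(n):
    c=eyes.read_camera(n); return c["color"],np.array(c["mtx"]),np.array(c["extrinsics"])
def onplane(px,K,T,z):
    d=T[:3,:3]@np.linalg.inv(K)@np.array([px[0],px[1],1.]); o=T[:3,3]
    return o+d*(z-o[2])/d[2]
def proj(p,K,T):
    q=T[:3,:3].T@(np.array(p)-T[:3,3]); q=K@q; return q[:2]/q[2]
E
python3 - <<'E'
from h import *
for n in ["scene","top"]:
    im,K,T=cam(n); cv2.imwrite(f"pics/{n}0.png",im[:,:,::-1]); print(n,K.round(1).tolist(),T.round(3).tolist())
print(r.grip_depth, telemetry.state())
E
```

```text
scene [[462.1, 0.0, 323.3], [0.0, 462.1, 198.5], [0.0, 0.0, 1.0]] [[-0.693, 0.408, -0.595, 1.12], [0.721, 0.371, -0.585, 0.645], [-0.018, -0.834, -0.551, 0.733], [0.0, 0.0, 0.0, 1.0]]
top [[499.1, 0.0, 319.3], [0.0, 499.1, 199.7], [0.0, 0.0, 1.0]] [[0.019, -0.991, 0.134, 0.274], [-1.0, -0.02, -0.008, -0.005], [0.01, -0.133, -0.991, 1.438], [0.0, 0.0, 0.0, 1.0]]
0.0187 {'t': 0.1, 'joint_pos': array([-1.40031602e+00,  1.81476862e-01,  1.60791094e+00,  9.39165651e-06,
        1.35384120e+00, -2.06269853e-01]), 'qvel': array([-0.00086776, -0.00040422, -0.00203567, -0.00027247,  0.00216153,
        0.00071839]), 'tau': array([ 3.06254299e-05, -4.45877230e+01, -3.52241135e+01, -3.49676056e-04,
        4.09759203e-03, -1.38368745e-05]), 'tool_pos': array([ 0.21148942, -0.53414423,  0.23046716]), 'ee_rot': array([-3.08441092e+00, -5.87994486e-01, -6.03640799e-05]), 'wrist_force': array([ 0.09264642,  0.77671526, -0.67127501]), 'ft_torque': array([ 0.01922922, -0.00075288, -0.02023622]), 'grasp_force': 0.0, 'grip_width': 0.9988456366052205}
```

View pics/scene0.png

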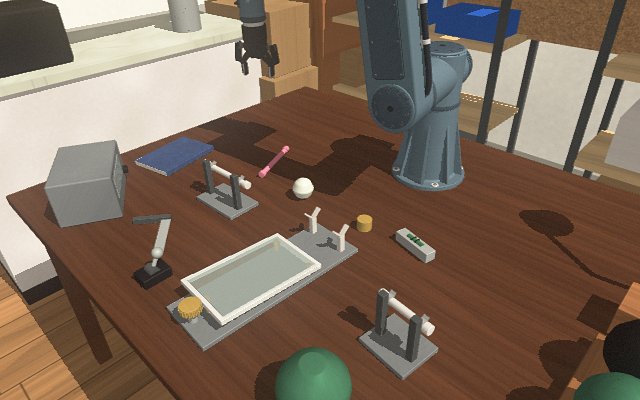

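View pics/top0.png

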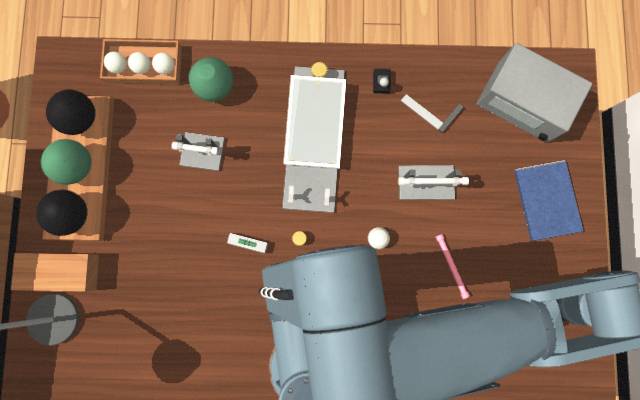

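The scene shows the tester with V rests at top (309,195). Candidates for the long bar are:
- the clipped white bar at top (433,181), about 69 px or 0.187 m long with collars
- the clipped bar at (195,148), about 45 px or 0.124 m, which is the short one
- the pink loose bar at (452,266), a decoy

I choose (433,181), and check it in a close crop.

```bash
python3 - <<'E'
from h import *
im,K,T=cam("top"); s,Ks,Ts=cam("scene")
a=cv2.resize(im[135:225,385:485],None,fx=4,fy=4,interpolation=cv2.INTER_CUBIC)
b=cv2.resize(im[145:235,270:350],None,fx=4,fy=4,interpolation=cv2.INTER_CUBIC)
c=cv2.resize(s[145:225,190:290],None,fx=3,fy=3); d=cv2.resize(s[195:265,270:370],None,fx=3,fy=3)
o=np.zeros((600,720,3),np.uint8); o[:360,:400]=a; o[:360,400:720]=b; o[360:600,:300]=c; o[360:570,320:620]=d
cv2.imwrite("pics/crop1.png",o[:,:,::-1])
def blob(im,x0,x1,y0,y1,th):
    m=np.zeros(im.shape[:2],np.uint8); m[y0:y1,x0:x1]=(im[y0:y1,x0:x1].min(2)>th)*255
    n,l,st,ce=cv2.connectedComponentsWithStats(m)
    for i in range(1,n):
        if st[i,4]>8:
            pts=np.argwhere(l==i)[:,::-1].astype(np.float32); print(st[i].tolist(),ce[i].round(1),[np.round(v,1) for v in cv2.minAreaRect(pts)])
print("long top");blob(im,390,480,140,215,170)
print("rest top");blob(im,280,345,175,215,170)
print("long scene");blob(s,195,265,150,220,170)
print("rest scene");blob(s,300,355,200,255,170)
for n,px,z in [("longL",(399,181),.09),("longR",(468,181.5),.09),("base1",(398.5,199.5),.012),("base2",(455,199.5),.012),("base3",(455,165.5),.012)]: print(n,onplane(px,K,T,z).round(4))
E
```

```text
long top
[399, 165, 70, 34, 1527] [428.1 182.3] [array([433.5, 181.5]), array([33., 69.]), np.float64(90.0)]
rest top
[283, 175, 53, 37, 1585] [309.8 191.5] [array([309.3, 191.3]), array([50.8, 36.4]), np.float64(4.4)]
long scene
[211, 165, 20, 11, 69] [220.8 170. ] [array([220.8, 169.9]), array([20.1,  3.6]), np.float64(26.6)]
[239, 177, 12, 12, 70] [244.7 183. ] [array([244., 182.]), array([14.2,  6.5]), np.float64(40.6)]
rest scene
[305, 207, 15, 27, 117] [314.  219.1] [array([315.7, 219.7]), array([22.4, 15.2]), np.float64(67.2)]
[333, 224, 16, 28, 133] [342.1 236.8] [array([339. , 236.9]), array([13.9, 27.5]), np.float64(9.9)]
[300, 249, 8, 6, 27] [302.4 252.4] [array([303.5, 251.5]), array([7., 5.]), np.float64(0.0)]
longL [ 0.5119 -0.233   0.09  ]
longR [ 0.5144 -0.4229  0.09  ]
base1 [ 0.4714 -0.2446  0.012 ]
base2 [ 0.4747 -0.4083  0.012 ]
base3 [ 0.5749 -0.4101  0.012 ]
```

View pics/crop1.png

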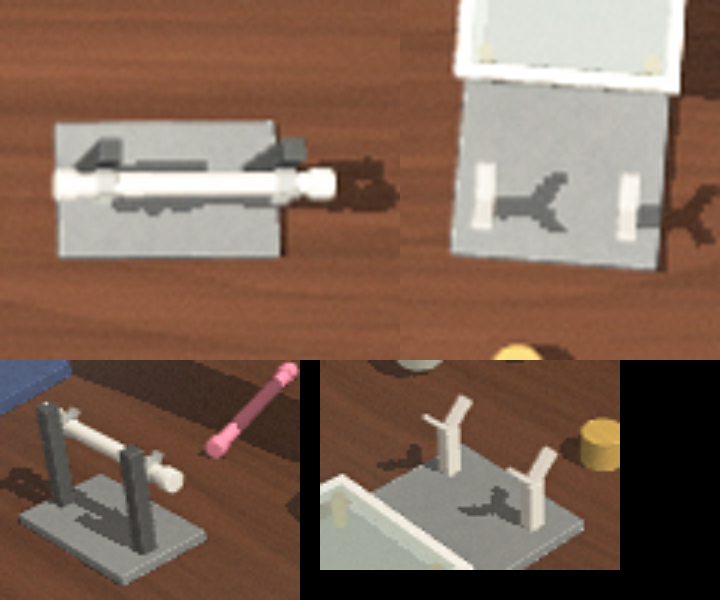

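The crop confirms it: a white collared bar with pillars on its far side (+x), so the mouths face the robot. The V plates are at top (291,194) and (327,196.5). Next I refine the numbers.

```bash
python3 - <<'E'
from h import *
im,K,T=cam("top"); s,Ks,Ts=cam("scene")
def blobs(x0,x1,y0,y1,th,z):
    g=im[y0:y1,x0:x1].min(2); m=(g>th).astype(np.uint8)
    n,l,st,ce=cv2.connectedComponentsWithStats(m); out=[]
    for i in range(1,n):
        if st[i,4]>20:
            p=np.argwhere(l==i)[:,::-1].astype(np.float32)+[x0,y0]; w=np.array([onplane(q,K,T,z) for q in p]); 
            re=cv2.minAreaRect(w[:,:2].astype(np.float32)*1000)
            print(st[i].tolist(),np.round(re[0],1),np.round(re[1],1),round(re[2],1)); out.append(w)
    return out
b=blobs(390,480,170,195,205,.09)
r_=blobs(280,340,180,212,205,.079)
for w in b:
    f=cv2.fitLine(w[:,:2].astype(np.float32),cv2.DIST_L2,0,.01,.01).ravel(); print("line",f)
R=[w[:,:2].min(0)/2+w[:,:2].max(0)/2 for w in r_]; print("rests",R, (R[0]+R[1])/2, np.linalg.norm(R[0]-R[1]))
m=(R[0]+R[1])/2
print("scene proj rest tips", [proj([*q,.079],Ks,Ts).round(1) for q in R])
print("scene proj bar ends", proj([.512,-.233,.09],Ks,Ts).round(1),proj([.514,-.423,.09],Ks,Ts).round(1))
st=telemetry.state();Rm=cv2.Rodrigues(np.array(st["ee_rot"]))[0];print(Rm.round(3))
E
```

```text
[9, 7, 70, 8, 366] [ 515.3 -328. ] [ 19.5 190.4] 1.2
[8, 6, 6, 16, 75] [472.9  63.7] [12.5 42.5] 87.2
[44, 8, 6, 17, 73] [467.6 -35.6] [12.  44.8] 86.6
line [ 0.03064327 -0.9995304   0.5159489  -0.3262654 ]
rests [array([0.47291679, 0.06402568]), array([ 0.46787903, -0.03510227])] [0.47039791 0.01446171] 0.09925588782278327
scene proj rest tips [array([340.9, 226.8]), array([312.6, 209.6])]
scene proj bar ends [248.2 184.6] [206.7 161.7]
[[ 0.93   0.368 -0.   ]
 [ 0.368 -0.93   0.001]
 [ 0.    -0.001 -1.   ]]
```

apply_moves(
  deltas="1 0 0 0 0 0 -0.15;1 0 0 0 0 0 -0.15;1 0 0 0 0 0 -0.15;1 0 0 0 0 0 -0.15;1 0 0 0 0 0 -0.15;1 0 0 0 0 0 -0.15;1 0 0 0 0 0 -0.15;1 0 0 0 0 0 -0.15;1 0 0 0 0 0 -0.014",
)

```text
t: 1.2
tool_pos: [0.2116, -0.5346, 0.2312]
ee_rot: [-2.197, -2.245, -0.0]
wrist_force: [-0.9, 0.1, 0.6]
grip_width: 1.002
grasp_force: 0.0
```

apply_moves(
  deltas="1 0.025 0.035 0 0 0 0;1 0.025 0.035 0 0 0 0;1 0.025 0.035 0 0 0 0;1 0.025 0.035 0 0 0 0;1 0.025 0.035 0 0 0 0;1 0.025 0.035 0 0 0 0;1 0.025 0.035 0 0 0 0;1 0.025 0.035 0 0 0 0;1 0 0 0 0 0 0;1 0 0 0 0 0 0",
)

```text
t: 2.2
tool_pos: [0.488, -0.3283, 0.2311]
ee_rot: [-2.199, -2.243, 0.001]
wrist_force: [-0.3, 0.4, -0.4]
grip_width: 1.001
grasp_force: 0.0
```

```bash
cat > st.py <<'E'
from h import *
def show():
    s=telemetry.state(); R=cv2.Rodrigues(np.array(s["ee_rot"]))[0]
    print("t",s["t"],"p",s["tool_pos"].round(4),"xhead",np.arctan2(R[1,0],R[0,0]).round(4),"zax",R[:,2].round(4),"F",s["wrist_force"].round(1),"w",round(s["grip_width"],3),"g",round(s["grasp_force"],1),"q",s["joint_pos"].round(2))
    return s["tool_pos"],R
def to(p): # tool-axes shift to reach TCP p
    q,R=show(); print("shift",(R.T@(np.array(p)-q)).round(4))
E
python3 - <<'E'
from st import *
to([.5145,-.328,.13])
im,K,T=cam("wrist"); cv2.imwrite("pics/w1.png",im[:,:,::-1]); print(T.round(3).tolist(),K[0,0])
E
```

```text
t 2.2 p [ 0.488  -0.3283  0.2311] xhead 1.5907 zax [-6.e-04  0.e+00 -1.e+00] F [-0.3  0.4 -0.4] w 1.001 g 0.0 q [-0.79  0.21  1.57 -0.    1.36 -0.81]
shift [-0.0002  0.0266  0.1011]
[[1.0, 0.018, 0.004, 0.486], [0.019, -0.952, -0.304, -0.25], [-0.001, 0.304, -0.953, 0.373], [0.0, 0.0, 0.0, 1.0]] 337.1888259718912
```

View pics/w1.png

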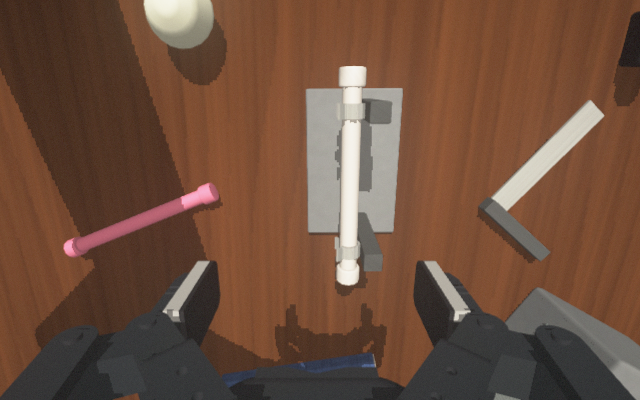

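The wrist view shows the long bar running from about (352,68) to (348,284), with the clips at (350,111) and (347,250). The fingers straddle it to the left and right.

```bash
python3 - <<'E'
from h import *
im,K,T=cam("wrist")
g=im[:,:,:].min(2)
for v in (100,76,130,150,170,190,210,225,272):
    c=np.where(g[v,325:375]>(190 if v not in(272,) else 170))[0]+325
    if len(c): m=(c.min()+c.max())/2; print(v,c.min(),c.max(),onplane((m,v),K,T,.09).round(4))
for p in ((352.5,67),(348,284)): print(onplane(p,K,T,.09).round(4))
E
```

```text
100 345 360 [ 0.5139 -0.2571  0.09  ]
76 342 364 [ 0.5134 -0.2389  0.09  ]
130 344 359 [ 0.5143 -0.281   0.09  ]
150 344 359 [ 0.5151 -0.2976  0.09  ]
170 344 358 [ 0.5156 -0.3148  0.09  ]
190 343 358 [ 0.516  -0.3327  0.09  ]
210 343 357 [ 0.5165 -0.3513  0.09  ]
225 343 356 [ 0.5167 -0.3657  0.09  ]
272 338 359 [ 0.518  -0.4136  0.09  ]
[ 0.5127 -0.2323  0.09  ]
[ 0.5182 -0.4266  0.09  ]
```

apply_moves(
  deltas="1 0 0.0275 0.02 0 0 -0.003;1 0 0 0.03 0 0 0;1 0 0 0.03 0 0 0;1 0 0 0.03 0 0 0;1 0 0 0.03 0 0 0;1 0 0 0.02 0 0 0;1 0 0 0 0 0 0;1 0 0 0 0 0 0",
)

```text
t: 3.1
tool_pos: [0.5143, -0.3296, 0.0716]
ee_rot: [-2.198, -2.244, 0.0]
wrist_force: [-0.3, 0.6, -0.0]
grip_width: 1.004
grasp_force: 0.0
```

```bash
python3 - <<'E'
from st import *
to([.5155,-.3285,.071])
im,K,T=cam("wrist"); cv2.imwrite("pics/w2.png",im[:,:,::-1])
g=im.min(2); print(proj([.5155,-.3285,.09],K,T))
for v in (100,130,160,200,240):
    c=np.where(g[v,280:400]>190)[0]+280
    if len(c): print(v,c.min(),c.max(),onplane(((c.min()+c.max())/2,v),K,T,.09).round(4))
E
```

```text
t 3.1 p [ 0.5143 -0.3296  0.0716] xhead 1.5914 zax [-2.e-04  1.e-04 -1.e+00] F [-0.3  0.6 -0. ] w 1.004 g 0.0 q [-0.76  0.44  1.62 -0.    1.08 -0.78]
shift [0.0011 0.0012 0.0006]
[321.69357475 284.15869029]
100 309 336 [ 0.514  -0.2543  0.09  ]
160 309 335 [ 0.5143 -0.2757  0.09  ]
200 309 334 [ 0.5145 -0.2914  0.09  ]
240 310 334 [ 0.5151 -0.3082  0.09  ]
```

View pics/w2.png

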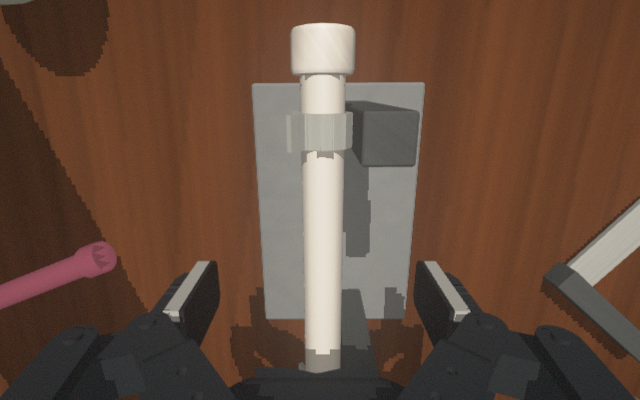

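The bar sits centred between the open fingers, at (322,284). Closing now.

apply_moves(
  deltas="-1 0.001 0.001 0 0 0 0;-1 0 0 0 0 0 0;-1 0 0 0 0 0 0;-1 0 0 0 0 0 0;-1 0 0 0 0 0 0;-1 0 0 0 0 0 0;-1 0 0 0 0 0 0;-1 0 0 0 0 0 0;-1 0 0 0 0 0 0;-1 0 0 0 0 0 0",
)

```text
t: 4.15
tool_pos: [0.5163, -0.3276, 0.0716]
ee_rot: [2.195, 2.246, 0.0]
wrist_force: [1.4, 2.0, 4.4]
grip_width: 0.165
grasp_force: 58.4
```

apply_moves(
  deltas="-1 0 -0.005 0 0 0 0;-1 0 -0.005 0 0 0 0;-1 0 -0.005 0 0 0 0;-1 0 -0.005 0 0 0 0;-1 0 -0.005 0 0 0 0;-1 0 -0.005 0 0 0 0;-1 0 -0.005 0 0 0 0;-1 0 -0.005 0 0 0 0;-1 0 -0.01 0 0 0 0;-1 0 -0.01 0 0 0 0;-1 0 -0.01 0 0 0 0;-1 0 0 0 0 0 0",
)

```text
t: 5.35
tool_pos: [0.4445, -0.329, 0.0711]
ee_rot: [-2.196, -2.245, 0.0]
wrist_force: [0.7, 1.2, -2.3]
grip_width: 0.166
grasp_force: 58.6
```

```bash
python3 - <<'E'
from st import *
show()
im,K,T=cam("wrist"); s,_,_=cam("scene"); o=np.zeros((400,800,3),np.uint8); o[:,:480]=cv2.resize(im,(480,300))[:0].sum() if 0 else 0
o[:300,:480]=cv2.resize(im,(480,300)); o[:300,480:800]=cv2.resize(s[130:230,180:287],(320,300)); cv2.imwrite("pics/w3.png",o[:,:,::-1])
E
```

```text
t 5.35 p [ 0.4445 -0.329   0.0711] xhead 1.5928 zax [-9.e-04  7.e-04 -1.e+00] F [ 0.7  1.2 -2.3] w 0.166 g 58.6 q [-0.85  0.33  1.78 -0.    1.03 -0.87]
```

View pics/w3.png

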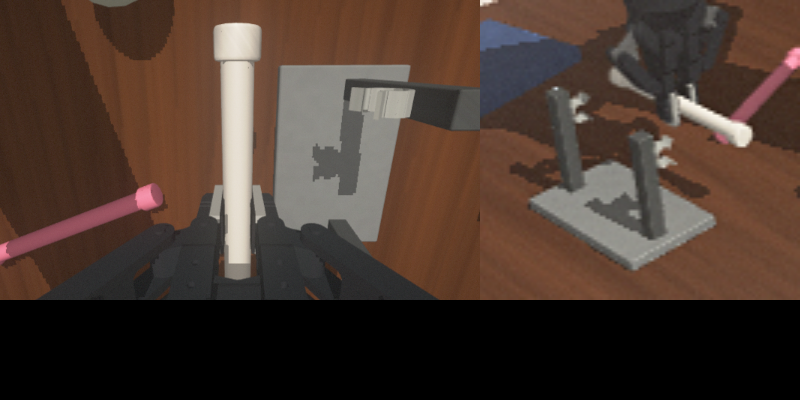

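The bar is clear in front of both clips, which are empty at (380,102) and (660,150) in the composite. Next: lift, turn and carry.

apply_moves(
  deltas="-1 0 0 -0.02 0 0 0;-1 0 0 -0.03 0 0 0;-1 0 0 -0.03 0 0 0;-1 0 0 -0.03 0 0 0;-1 0 0 0 0 0 0.04;-1 0 0 0 0 0 0.035",
)

```text
t: 6.05
tool_pos: [0.4471, -0.3298, 0.1831]
ee_rot: [2.277, 2.159, 0.0]
wrist_force: [-0.0, 0.2, -2.6]
grip_width: 0.165
grasp_force: 58.7
```

apply_moves(
  deltas="-1 0.02 0 0 0 0 0;-1 0.034 0 0 0 0 0;-1 0.034 0 0 0 0 0;-1 0.034 0 0 0 0 0;-1 0.034 0 0 0 0 0;-1 0.034 0 0 0 0 0;-1 0.034 0 0 0 0 0;-1 0.034 0 0 0 0 0;-1 0.034 0 0 0 0 0;-1 0.034 0.007 0 0 0 0;-1 0.019 0 0 0 0 0;-1 0 0 0 0 0 0",
)

```text
t: 7.25
tool_pos: [0.4703, 0.0182, 0.1811]
ee_rot: [-2.273, -2.167, -0.001]
wrist_force: [-1.1, 0.8, -1.8]
grip_width: 0.163
grasp_force: 58.7
```

```bash
python3 - <<'E'
from st import *
p,R=show(); to([.4704,.0145,.1])
im,K,T=cam("wrist"); t,_,_=cam("top")
zb=p[2]+.0187
g=im.min(2)
for v in (50,100,150,200):
    c=np.where(g[v,270:370]>170)[0]+270
    if len(c): print(v,c.min(),c.max(),onplane(((c.min()+c.max())/2,v),K,T,zb).round(4))
cv2.imwrite("pics/w4.png",np.hstack([cv2.resize(im,(480,300)),cv2.resize(t[140:240,250:356],(318,300))])[:,:,::-1])
E
```

```text
t 7.25 p [0.4703 0.0182 0.1811] xhead 1.5234 zax [-4.0e-04  1.1e-03 -1.0e+00] F [-1.1  0.8 -1.8] w 0.163 g 58.7 q [-0.21 -0.    1.91  0.    1.23 -0.17]
t 7.25 p [0.4703 0.0182 0.1811] xhead 1.5234 zax [-4.0e-04  1.1e-03 -1.0e+00] F [-1.1  0.8 -1.8] w 0.163 g 58.7 q [-0.21 -0.    1.91  0.    1.23 -0.17]
shift [-0.0038  0.0003  0.0811]
50 296 332 [0.4729 0.1097 0.1998]
100 301 327 [0.4721 0.0935 0.1998]
150 302 328 [0.4715 0.0758 0.1998]
200 302 327 [0.4704 0.0565 0.1998]
```

View pics/w4.png

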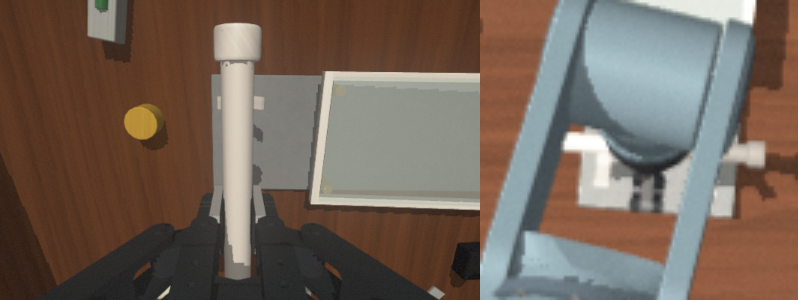

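The bar hangs over the rests; the V's arms show either side of it at composite (217–264,102). Lowering part way, then checking V and bar alignment.

apply_moves(
  deltas="-1 -0.005 0.001 0.02 0 0 0.004;-1 0 0 0.025 0 0 0;-1 0 0 0.025 0 0 0;-1 0 0 0.02 0 0 0;-1 0 0 0 0 0 0;-1 0 0 0 0 0 0",
)

```text
t: 7.95
tool_pos: [0.4716, 0.0093, 0.0915]
ee_rot: [-2.283, -2.157, 0.001]
wrist_force: [0.8, -0.4, -1.4]
grip_width: 0.166
grasp_force: 58.8
```

```bash
python3 - <<'E'
from st import *
p,R=show(); to([.471,.0125,.0515])
im,K,T=cam("wrist")
for q in ([.473,.064],[.473,.064]): print("V proj",proj([q[0]-.02,q[1],.079],K,T).round(),proj([q[0]+.02,q[1],.079],K,T).round())
zb=p[2]+.0187; g=im.min(2); print("collar end z",[ (v,onplane((314,v),K,T,zb)[1].round(4)) for v in (25,32,40)])
for v in (60,100,150,200):
    c=np.where(g[v,270:370]>170)[0]+270
    print(v,c.min(),c.max(),onplane(((c.min()+c.max())/2,v),K,T,zb).round(4))
cv2.imwrite("pics/w5.png",im[:,:,::-1])
E
```

```text
t 7.95 p [0.4716 0.0093 0.0915] xhead 1.5139 zax [-6.e-04  0.e+00 -1.e+00] F [ 0.8 -0.4 -1.4] w 0.166 g 58.8 q [-0.23  0.14  1.97 -0.    1.03 -0.18]
t 7.95 p [0.4716 0.0093 0.0915] xhead 1.5139 zax [-6.e-04  0.e+00 -1.e+00] F [ 0.8 -0.4 -1.4] w 0.166 g 58.8 q [-0.23  0.14  1.97 -0.    1.03 -0.18]
shift [ 0.0031 -0.0008  0.04  ]
V proj [271. 148.] [359. 143.]
V proj [271. 148.] [359. 143.]
collar end z [(25, np.float64(0.1084)), (32, np.float64(0.1063)), (40, np.float64(0.1038))]
60 301 322 [0.474  0.0977 0.1102]
100 308 322 [0.4744 0.0846 0.1102]
150 306 323 [0.4732 0.067  0.1102]
200 308 323 [0.4724 0.0476 0.1102]
```

View pics/w5.png

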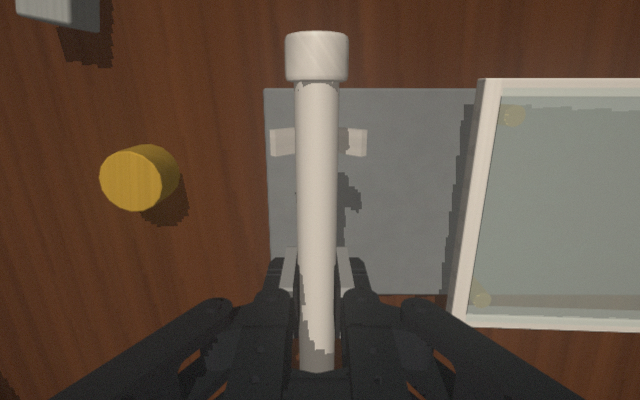

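The V spans columns 270–367 (mid 318.5) and the bar's mid is at 318, so it is aligned. Lowering.

apply_moves(
  deltas="-1 0.003 0 0.01 0 0 0;-1 0 0 0.01 0 0 0;-1 0 0 0.008 0 0 0;-1 0 0 0.005 0 0 0;-1 0 0 0.003 0 0 0;-1 0 0 0 0 0 0;-1 0 0 0 0 0 0",
)

```text
t: 8.7
tool_pos: [0.472, 0.0129, 0.0554]
ee_rot: [2.283, 2.158, 0.0]
wrist_force: [0.5, 0.3, -2.3]
grip_width: 0.165
grasp_force: 58.8
```

apply_moves(
  deltas="-1 0 0 0.002 0 0 0;-1 0 0 0.001 0 0 0;-1 0 0 0 0 0 0;-1 0 0 0 0 0 0",
)

```text
t: 9.1
tool_pos: [0.4722, 0.0129, 0.0525]
ee_rot: [2.282, 2.158, 0.001]
wrist_force: [1.2, -0.5, -1.8]
grip_width: 0.161
grasp_force: 58.9
```

Not touching yet; going on in 1 mm steps.

apply_moves(
  deltas="-1 0 0 0.001 0 0 0;-1 0 0 0.001 0 0 0;-1 0 0 0 0 0 0",
)

```text
t: 9.4
tool_pos: [0.4726, 0.0129, 0.0519]
ee_rot: [2.282, 2.158, 0.001]
wrist_force: [-4.8, 0.9, 15.8]
grip_width: 0.168
grasp_force: 60.8
```

apply_moves(
  deltas="-1 0 0 0.001 0 0 0;-1 0 0 0 0 0 0",
)

```text
t: 9.6
tool_pos: [0.4727, 0.0129, 0.0518]
ee_rot: [2.282, 2.158, 0.001]
wrist_force: [-9.0, 1.8, 25.4]
grip_width: 0.158
grasp_force: 61.9
```

Seated at the expected height (0.0518 + 0.0187 = 0.0705 m). Easing the side load and releasing.

apply_moves(
  deltas="-1 0 -0.001 -0.001 0 0 0;-1 0 0 0 0 0 0;0.3 0 0 0 0 0 0;0.3 0 0 0 0 0 0;0.3 0 0 0 0 0 0;0.3 0 0 0 0 0 0;0.3 0 0 0 0 0 0;0.3 0 0 0 0 0 0",
)

```text
t: 10.4
tool_pos: [0.4707, 0.013, 0.0501]
ee_rot: [-2.283, -2.158, 0.0]
wrist_force: [-0.2, 0.0, 0.4]
grip_width: 0.647
grasp_force: 0.0
```

apply_moves(
  deltas="0.3 0 0 -0.01 0 0 0;0.3 0 0 -0.02 0 0 0;0.3 0 0 -0.03 0 0 0;0.3 0 0 -0.04 0 0 0;0.3 0 0 -0.04 0 0 0;0.3 0 0 -0.02 0 0 0;0.3 0 0 0 0 0 0;0.3 0 0 0 0 0 0",
)

```text
t: 11.2
tool_pos: [0.4709, 0.013, 0.2107]
ee_rot: [2.282, 2.158, 0.001]
wrist_force: [-0.1, -0.2, 0.3]
grip_width: 0.648
grasp_force: 0.0
```

```bash
python3 - <<'E'
from st import *
p,R=show()
im,K,T=cam("wrist"); s,_,_=cam("scene"); g=im.min(2)
for v in range(60,300,25):
    c=np.where(g[v,280:360]>170)[0]+280
    if len(c): print(v,c.min(),c.max(),onplane(((c.min()+c.max())/2,v),K,T,.07).round(4))
cv2.imwrite("pics/w6.png",np.hstack([cv2.resize(im,(480,300)),cv2.resize(s[180:280,270:376],(318,300))])[:,:,::-1])
E
```

```text
t 11.2 p [0.4709 0.013  0.2107] xhead 1.5149 zax [ 1.e-03 -2.e-04 -1.e+00] F [-0.1 -0.2  0.3] w 0.648 g 0.0 q [-0.23 -0.04  1.88  0.    1.3  -0.17]
85 309 323 [0.4742 0.0958 0.07  ]
110 311 324 [0.4744 0.0765 0.07  ]
135 311 324 [0.4732 0.0565 0.07  ]
160 312 324 [0.4725 0.0354 0.07  ]
185 312 324 [0.4713 0.0134 0.07  ]
210 312 323 [ 0.4695 -0.0096  0.07  ]
235 294 340 [ 0.4677 -0.0337  0.07  ]
260 312 323 [ 0.4668 -0.0591  0.07  ]
```

View pics/w6.png

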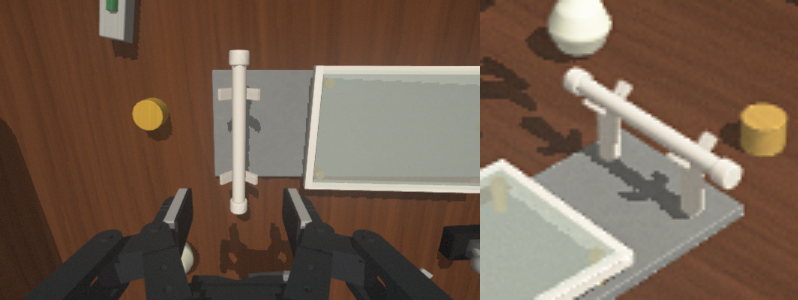

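The bar lies centred in both Vs, with its ends at (239,52) and (238,212). The gripper is clear, so I am handing in.

```bash
python3 -c "
from workcell import r
print(r.finish_job())"
```

```text
the job is handed in; nothing more can be done
None
```

The long bar was pulled forward out of its clips and lies about centred in both V rests, the short bar's stand was never approached, and the job is handed in; no verdict was returned.

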